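# Snap the dust cap into a cart wheel's hub

### The arm

A 6-joint arm with a two-finger parallel gripper is mounted at the origin on the work surface. World frame = base frame: x ahead of the robot, y to its left, z up, the work surface at z = 0. Lengths are in m, angles in degrees, forces in N, time in s.
With the tool pointing down it reaches from about 0.325 to 0.775 m from the base axis. Payload 5.5 kg.
Tool frame: the origin (TCP) lies between the finger pads; the fingertips stand r.tips_ahead ahead of it and the grasp point (between the pads) lies 5 mm behind it (r.tips_ahead is the distance from the TCP to the fingertips, in m); z points along the fingers, y is the line along which they close (so a half turn about z gives the same grasp; the last joint's range is limited). The gripper opens to 85 mm and grips with 20 to 120 N. Pads are 22 mm wide; open, the fingers measure 114 mm over their backs; the gripper's body (76 mm by 85 mm) begins 54 mm behind the grasp point. The pads swing forward as they close: fully open they stand 13 mm farther back than shut.
Start: joints at [60.751, 5.22, 70.514, -0, 104.267, -3.249], TCP at [0.263, 0.539, 0.245] pointing down, gripper open.
Joint ranges: [-164.24, 164.24], [-49.07, 125.15], [9.68, 141.18], [-86.29, 266.29], [3.28, 154.24], [-151.56, 151.56]. Speed limits (degrees/s): [147.25, 147.25, 172.46, 180, 180, 180].

### API

Orientations are given as a 3x3 rotation matrix whose columns are the frame's x, y, z axes.
In Python, from cell import r, cams, ticket gives the robot as it stands.
- The arm moves only by the tool arm_command, never from a script. Its argument "increments" is a list of rows, each a list of 7 numbers: the shift along the tool's x, y, z in m, then the turn, a rotation vector about the tool's x, y, z in rad, then the opening, from 0 (shut) to 1 (fully open). A call has 1 to 20 rows; each row is the pose to reach, as a shift and turn from the pose commanded when the call began, along the tool's axes at that moment; what a row does not reach only later rows make up. A row lasts 1/8 s, in which the tool goes at most 62.5 mm and 10.7 degrees, less where a joint would pass 70% of its speed; a pose out of reach is approached as far as the arm can. A call with a gripper value outside its range is refused whole. The fingers move at their own pace and stop on an object; "newtons" is the grip in N (left out, the last holds). Time passes only in rows, so rows that repeat a pose let the fingers close. It gives the time, the measured TCP pose, the force, the opening and the grip force at its end, in the units of the state.
- r.read_state(): the state, without advancing time (a new reading comes with each control period).
- cams.read_camera(name): name is "scene" or "top"; returns the picture (480x640x3 uint8, blue, green, red); there is no depth.
- cams.camera_info(name): a dict with "camera_matrix" (3x3 intrinsics, pixels), "k1" (the pictures are not rectified: a ray, as slopes to the right and down, at radius r is drawn at 1 + k1 r^2 times it, then the intrinsics apply), "R" (3x3) and "t" (3): a world point X has camera coordinates R X + t. Camera axes: x right, y down, z forward; pixel columns grow to the right and rows downward; lengths in m; the calibration is good to about 2 mm. A picture is of the moment at which its call begins. camera_info takes no time and is no camera call.
- ticket.sign_off(): hands the job in; it is judged then, once.
The state is a dict: "clock": time; "joint_pos": joint angles; "joint_velocities": joint speeds; "joint_torque": joint torques, N m; "ee_pos": TCP position; "tool_rot": TCP orientation; "ft_force": force on the tool from outside, world axes, zero at the start; "moment": the same for the moment, N m; "opening": finger opening in m; "finger_force": force on a finger pad.
Only numpy, scipy, OpenCV 4.12 (cv2) and the standard library are available. Lean on these libraries where they do the work, as an engineer would, in place of code of your own. Each camera call takes 0.05 s, during which the arm holds its last target. There are 200 camera calls.

### The job

Fit the steel dust cap to the hub of the cart wheel lying on the bench: set it square in the mouth of the hub, dome up, let go of it, then press it straight down with the cap driver until it has snapped fully home onto its seat. Press with the driver only, not the fingers, and never harder than 35 N, or the thin cap dents. Then stand the driver upright on the bench beside the wheel, let go, and leave the grease jar, the spanner and the spare bearing where they are.

Things in the scene. Friction and masses are not known exactly. Their poses are not given: they have to be found in the camera images.
- wheel: The cart wheel on its cradle: white steel rim in a black rubber tyre 200 mm across, lying flat on a 220 mm square, 18 mm thick plywood board with four 18 mm dowels round the tyre (dowel tops 52 mm over the bench, tyre top 68 mm). Fixed to the bench. Origin on the bench under the axle, z up. Rim and hub hang in the soft tyre: under a firm push they sink several mm, sluggishly, and spring back.
- seat (a point): Centre of the flat round seat at the bottom of the hub's recess, on the axle's line, about 60 mm over the bench when unloaded (it sinks with the hub); z up. The recess is a bore of 46 mm diameter, 13.5 mm deep. When the cap is home its underside lies on this seat, its shoulder 8 mm and its dome's top 20 mm above it, with the tabs sprung in over its bead.
- mouth (a point): Centre of the hub's open mouth, 13.5 mm above the seat, on the axle's line; it sinks with the hub. The mouth is flared to about 51 mm; the grey boss round it is 62 mm across outside.
- nose (a point): Nose tip of one of three black sprung snap tabs, 9 mm wide, evenly spaced round the bore: 20 mm from the axle's line, 4.8 mm above the seat, with a lead-in ramp above it. A cap laid in the mouth rests loosely on the ramps, underside 5 to 6 mm above the seat. Pressed, it resists up to 12 to 24 N, then snaps past the noses: the resistance drops, and rises again at the seat.
- cap: The dust cap to fit: bright steel, round, 44 mm across, 20 mm high, about 60 g. From below: a snap bead 44 mm across and 3 mm thick (lower edge bevelled 2 mm), a body 37 mm across up to the flat shoulder 8 mm above the underside, and a dome 25 mm across, straight-sided up to 16.5 mm, its top bevelled. Origin at the centre of its underside, z up through the dome. It starts on the bench, dome up.
- driver: The cap driver: bare aluminium, round, 100 mm long, about 250 g, standing upright on the bench on its hollow foot. The foot is a tube 36 mm across outside, 30 mm inside and 18 mm deep, which goes over the cap's dome and bears on its shoulder; the handle above it (from 36 mm to the top) is 26 mm thick. Origin at the centre of the foot's lower rim, z up along the handle.
- grease: A bystander: a green jar with a steel lid, 60 mm across, 60 mm high. Origin at the centre of its underside.
- spanner: A bystander: a steel spanner lying on the bench. Origin at its middle.
- bearing: A bystander: a dark steel spare bearing ring, 35 mm across with a 15 mm bore, 11 mm thick, lying flat. Origin at the centre of its underside.
Mind the look-alikes: they are no part of the job. Of the things like the cap, leave any that is black or purple; of the rest the smaller one is meant.

How it is judged (in metres and radians):
On the way, in this order (a step that is already met when the one before it is completed fails the run):
1. the cap sits in the hub's mouth, dome up and released, resting on the snap tabs (horizontal distance between cap and seat below 0.004 m and z of cap in the frame of seat below 0.01 m and angle between cap's own z axis and vertical below 0.2 rad and contact force between the fingers and cap below 0.05 N), for 0.2 s.
2. the driver, bearing on the cap, has pressed it down onto its seat, past the tabs (z of cap in the frame of seat below 0.0015 m and horizontal distance between cap and seat below 0.003 m and contact force between driver and cap above 5 N), for 0.1 s.
At the end, for the whole second after the job is handed in: The cap lies on the hub's seat: underside within 1.5 mm of it, centred to 3 mm, dome up and square to 0.06 rad, at rest; the driver stands released and upright (0.08 rad) on the bench, at rest (z of cap in the frame of seat between -0.002 and 0.0015 m and horizontal distance between cap and seat below 0.003 m and angle between cap's own z axis and vertical below 0.06 rad and linear speed of each of cap, driver below 0.01 m/s and height (world z) of driver below 0.004 m and angle between driver's own z axis and vertical below 0.08 rad and contact force between driver and cap below 0.05 N); the robot touches nothing.
It fails at once if the driver presses on the cap with more than 35 N (contact force between driver and cap above 35 N).
It fails at once if the driver presses while it leans more than 0.15 rad (contact force between driver and cap above 10 N and angle between driver's own z axis and vertical above 0.15 rad).
It fails at once if the fingers push the cap down past the snap tabs (contact force between the fingers and cap above 0.5 N and z of cap in the frame of seat below 0.0025 m and horizontal distance between cap and seat below 0.01 m).
It fails at once if the grease jar, the spanner or the spare bearing is moved more than 30 mm, or the jar knocked over (distance of any of grease, spanner, bearing from where it was at the start of the episode above 0.03 m or angle between grease's own z axis and vertical above 0.5 rad).
It also fails if it takes over 58 s, if anything falls off the work surface, if the arm or the gripper's body presses on something with over 40 N, if the wrist force passes 120 N, or if a joint passes its speed limit or range.

## Working session

There is one attempt and no reset: what is moved stays moved. The work goes in short steps, Python scripts to look and compute and a tool call to move; the robot and the scene stay as the last step left them, time stands still between calls to the robot, and variables do not carry over. Pictures are saved under pics/ and viewed, at most 10 in all, crops included, and the job is handed in when it is done.

Besides the shell and the picture viewer there is one more tool, called after "Request:" as name(argument=value, ...), one argument or row to a line, values as JSON. arm_command: Moves the arm, as the interface text tells. Its arguments: {"type":"object","properties":{"increments":{"type":"array","items":{"type":"array","items":{"type":"number"}}},"newtons":{"type":"number"}},"required":["increments"]}

```bash
mkdir -p pics; ls
cat > h.py <<'E'
import numpy as np, cv2
from cell import r, cams, ticket
def look(n,f,crop=None,s=1):
    im=cams.read_camera(n)
    cv2.imwrite('pics/raw_'+f,im)
    if crop: x0,y0,x1,y1=crop; im=im[y0:y1,x0:x1]
    if s!=1: im=cv2.resize(im,None,fx=s,fy=s,interpolation=cv2.INTER_CUBIC)
    cv2.imwrite('pics/'+f,im)
def ray(n,u,v):
    c=cams.camera_info(n);K=np.array(c['camera_matrix']);R=np.array(c['R']);t=np.array(c['t'])
    p=np.array([(u-K[0,2])/K[0,0],(v-K[1,2])/K[1,1]]);q=p.copy()
    for _ in range(20): q=p/(1+c['k1']*(q@q))
    return -R.T@t, R.T@np.array([*q,1])
def w(n,u,v,z):
    o,d=ray(n,u,v); return o+d*(z-o[2])/d[2]
def pix(n,X):
    c=cams.camera_info(n);K=np.array(c['camera_matrix'])
    x=np.array(c['R'])@X+np.array(c['t']);q=x[:2]/x[2];q=q*(1+c['k1']*(q@q))
    return K[:2,:2]@q+K[:2,2]
E
python3 - <<'E'
from h import *
look('top','t1.png');look('scene','s1.png')
s=r.read_state();print(s,r.tips_ahead)
for n in('top','scene'):
    o,d=ray(n,320,240);print(n,o,d,cams.camera_info(n))
E
```

```text
pics
{'clock': 0.1, 'joint_pos': array([ 6.07508945e+01,  5.25767688e+00,  7.05772693e+01, -7.32798289e-04,
        1.04266283e+02, -3.25001562e+00]), 'joint_velocities': array([ 0.00357829, -0.06789411, -0.1059515 ,  0.07853292,  0.01663428,
       -0.08825699]), 'joint_torque': array([ 2.00055161e-03, -4.60221219e+01, -4.19217253e+01, -4.62122705e-05,
        1.07009610e-02,  2.77044478e-05]), 'ee_pos': array([0.26291552, 0.53906384, 0.24425303]), 'tool_rot': array([[-8.98799596e-01,  4.38358940e-01, -8.52445738e-04],
       [ 4.38359760e-01,  8.98798268e-01, -1.54757579e-03],
       [ 8.77830682e-05, -1.76463841e-03, -9.99998439e-01]]), 'ft_force': array([-0.87503808, -0.02042721,  0.61143475]), 'moment': array([0.02775314, 0.02570452, 0.03247856]), 'finger_force': 0.0, 'opening': 0.08516708164367355} 0.014
top [0.47483533 0.02153272 1.13851054] [ 0.10561291 -0.00191526 -0.99449317] {'camera_matrix': array([[569.71628816,   0.        , 314.18133461],
       [  0.        , 569.71628816, 244.7703492 ],
       [  0.        ,   0.        ,   1.        ]]), 'k1': -0.008453744655523539, 'R': array([[ 0.01946752, -0.99979079, -0.00627697],
       [-0.99508598, -0.01876554, -0.09722014],
       [ 0.09708201,  0.00813876, -0.99524311]]), 't': array([0.01943074, 0.5835922 , 1.08682155])}
scene [ 1.43324041 -0.45616335  1.0370907 ] [-0.61565623  0.35208042 -0.70512331] {'camera_matrix': array([[612.34901178,   0.        , 315.18176851],
       [  0.        , 612.34901178, 233.01339758],
       [  0.        ,   0.        ,   1.        ]]), 'k1': -0.013880833765959015, 'R': array([[ 0.50333682,  0.8638751 , -0.01928372],
       [ 0.59520202, -0.36279992, -0.71701519],
       [-0.6264077 ,  0.34942243, -0.69679076]]), 't': array([-0.30733554, -0.27495383,  1.77982175])}
```

View pics/t1.png

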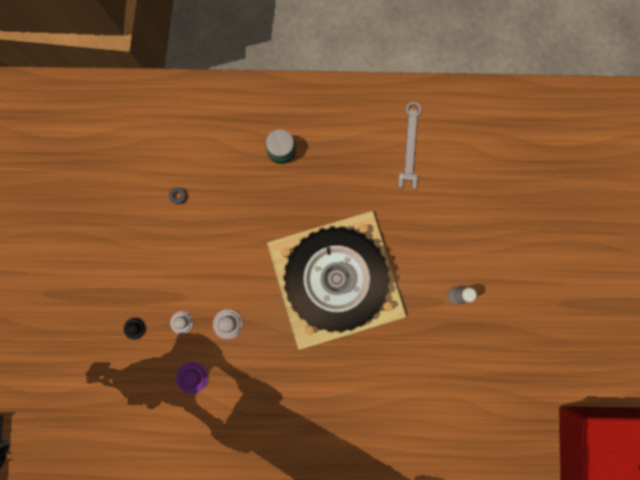

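View pics/s1.png

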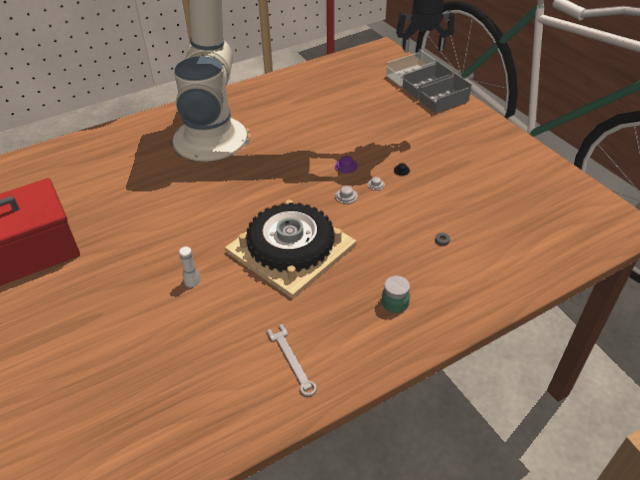

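Candidates for the cap (top view): black (134,328), small bright (181,322), larger bright (227,324), purple (192,378). I choose the smaller bright one at (181,322). The wheel hub is at (337,278), the driver foot at about (456,296) with its top at (469,295), the jar at (281,146), the spanner at (410,145) and the bearing at (178,196). Next, one close crop to check the choice.

Run:
```python
from h import *
t=cv2.imread('pics/raw_t1.png')
f=lambda x0,y0,n,s:cv2.resize(t[y0:y0+n,x0:x0+n],(s,s),interpolation=cv2.INTER_CUBIC)
a=f(155,295,50,400); b=f(312,253,50,400); c=f(440,270,50,400)[:200*2]
m=np.hstack([a,b]); 
m2=np.hstack([f(440,270,40,200)])
cv2.imwrite('pics/c1.png',np.vstack([m,np.hstack([m2,f(205,300,50,200),np.zeros((200,400,3),np.uint8)])]))
for nm,p,z in(('cap dome',(181,321),.02),('cap base',(181,322),0),('hub',(337,278),.07),('drv foot',(456,296),.01),('drv top',(469,295),.1),('bigcap',(227,324),0),('jar',(281,150),0.05),('sp1',(413,106),0),('sp2',(408,183),0),('bear',(178,196),.01),('purple',(192,378),0)):
    print(nm,w('top',*p,z).round(4))
for nm,p,z in(('cap',(376,183),.005),('hub',(290,231),.07),('drvtop',(186,251),.1),('drvfoot',(190,280),.01)):
    print(nm,w('scene',*p,z).round(4))
```

```text
cap dome [0.4296 0.2876 0.02  ]
cap base [0.4268 0.2923 0.    ]
hub [ 0.5173 -0.0137  0.07  ]
drv foot [ 0.4887 -0.2507  0.01  ]
drv top [ 0.4899 -0.2526  0.1   ]
bigcap [0.4248 0.2007 0.    ]
jar [0.7657 0.0988 0.05  ]
sp1 [ 0.8764 -0.1667  0.    ]
sp2 [ 0.7153 -0.1569  0.    ]
bear [0.6783 0.3065 0.01  ]
purple [0.3181 0.266  0.    ]
cap [0.4255 0.2934 0.005 ]
hub [ 0.5283 -0.0169  0.07  ]
drvtop [ 0.4944 -0.2508  0.1   ]
drvfoot [ 0.4944 -0.2572  0.01  ]
```

View pics/c1.png

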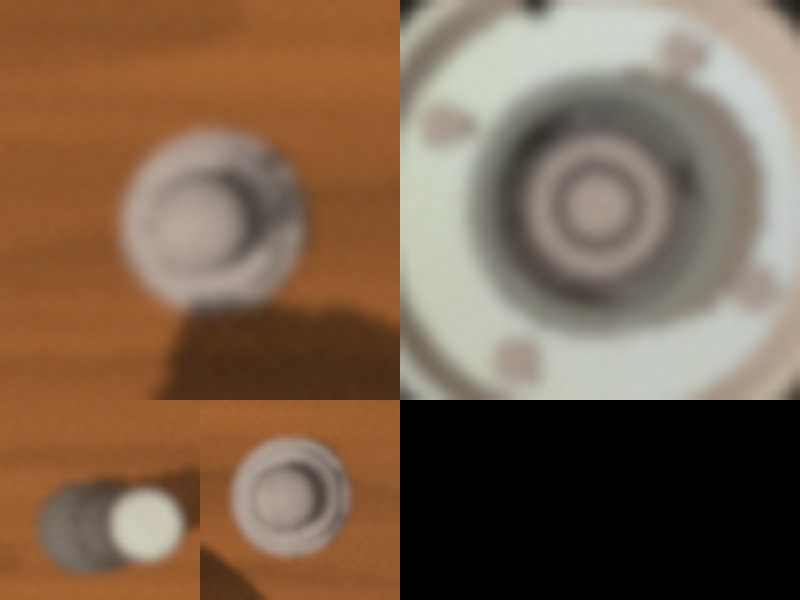

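The crop shows a bright cap about 23 px (≈45 mm) across centred at (181.1,322.1), against about 29 px for the other one, so the choice holds. The hub boss centre is at about (336.8,277.8). Moving above the cap.

Request:
arm_command(
  increments=[
    [-0.06, -0.035, 0, 0, 0, 0, 0.6],
    [-0.12, -0.07, 0, 0, 0, 0, 0.6],
    [-0.18, -0.105, 0.03, 0, 0, 0, 0.6],
    [-0.23, -0.135, 0.08, 0, 0, 0, 0.6],
    [-0.2555, -0.1505, 0.13, 0, 0, 0, 0.6],
    [-0.2555, -0.1505, 0.145, 0, 0, 0, 0.6],
    [-0.2555, -0.1505, 0.145, 0, 0, 0, 0.6],
    [-0.2555, -0.1505, 0.145, 0, 0, 0, 0.6],
  ],
)

```text
clock: 1.1
ee_pos: [0.4269, 0.2928, 0.1016]
tool_rot: [[-0.899, 0.438, 0.001], [0.438, 0.899, 0.001], [-0.0, 0.001, -1.0]]
ft_force: [1.4, 0.4, 0.9]
opening: 0.051
finger_force: 0.0
```

```bash
cat >> h.py <<'E'
def go(X):
    s=r.read_state();print('state',s['ee_pos'].round(4),'open',s['opening'].round(4),'F',s['ft_force'].round(2),'grip',s['finger_force'],'t',s['clock'])
    print('tool shift',(s['tool_rot'].T@(np.array(X)-s['ee_pos'])).round(4)); return s
E
python3 - <<'E'
from h import *
look('top','t2.png');look('scene','s2.png')
a=cv2.imread('pics/raw_t2.png')[270:370,130:230];b=cv2.imread('pics/raw_s2.png')[110:210,326:426]
cv2.imwrite('pics/c2.png',cv2.resize(np.hstack([a,b]),(800,400),interpolation=cv2.INTER_CUBIC))
s=go([.4266,.2918,.025]);print(s['tool_rot'].round(4))
E
```

```text
Traceback (most recent call last):
  File "h.py", line 21, in go
    s=r.read_state();print('state',s['ee_pos'].round(4),'open',s['opening'].round(4),'F',s['ft_force'].round(2),'grip',s['finger_force'],'t',s['clock'])
                                                               ^^^^^^^^^^^^^^^^^^
AttributeError: 'float' object has no attribute 'round'
```

View pics/c2.png

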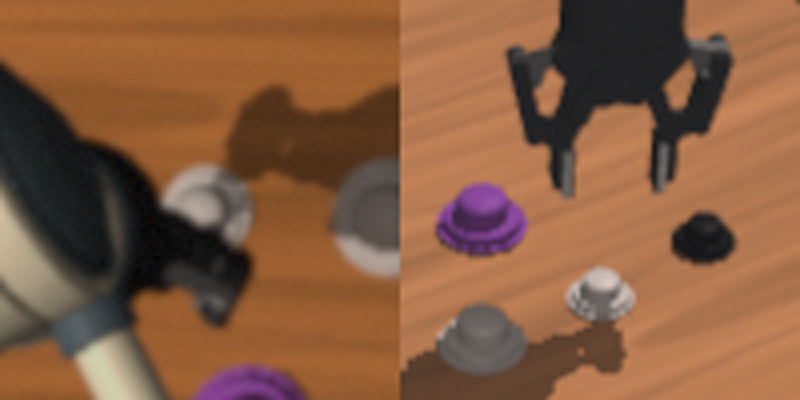

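The top crop shows the gripper just above the small cap. In the scene crop the fingers straddle it, with the cap's dome at about (376,178). Descending and gripping the dome.

Request:
arm_command(
  increments=[
    [0.0, 0.0, 0.025, 0, 0, 0, 0.6],
    [0.0, 0.0, 0.05, 0, 0, 0, 0.6],
    [0.0, 0.0, 0.065, 0, 0, 0, 0.6],
    [0.0, 0.0, 0.075, 0, 0, 0, 0.6],
    [0.0, 0.0, 0.075, 0, 0, 0, 0.6],
    [0.0, 0.0, 0.075, 0, 0, 0, 0.1],
    [0.0, 0.0, 0.075, 0, 0, 0, 0.1],
    [0.0, 0.0, 0.075, 0, 0, 0, 0.1],
    [0.0, 0.0, 0.075, 0, 0, 0, 0.1],
    [0.0, 0.0, 0.075, 0, 0, 0, 0.1],
  ],
  newtons=25,
)

```text
clock: 2.45
ee_pos: [0.4273, 0.2923, 0.0265]
tool_rot: [[-0.899, 0.438, 0.002], [0.438, 0.899, 0.001], [-0.001, 0.002, -1.0]]
ft_force: [-1.1, -0.3, 4.6]
opening: 0.023
finger_force: 24.7
```

Request:
arm_command(
  increments=[
    [0.0, 0.0, -0.02, 0, 0, 0, 0.1],
    [0.0, 0.0, -0.05, 0, 0, 0, 0.1],
    [0.0, 0.0, -0.1, 0, 0, 0, 0.1],
    [0.0, 0.0, -0.13, 0, 0, 0, 0.1],
    [0.0, 0.0, -0.13, 0, 0, 0, 0.1],
  ],
)

```text
clock: 3.08
ee_pos: [0.4279, 0.2927, 0.1581]
tool_rot: [[-0.899, 0.438, 0.005], [0.438, 0.899, 0.003], [-0.003, 0.005, -1.0]]
ft_force: [0.8, -0.3, -0.7]
opening: 0.0226
finger_force: 24.6
```

```bash
sed -i "s/s\['opening'\].round(4)/round(s['opening'],4)/" h.py
python3 - <<'E'
from h import *
s=go([.519,-.0137,.16]);print(s['tool_rot'].round(4))
# hub circles overlay at candidates
c={}
look('scene','s3.png')
p=pix('scene',s['ee_pos']).astype(int);print(p)
im=cv2.imread('pics/raw_s3.png');a=im[p[1]-40:p[1]+40,p[0]-40:p[0]+40]
s1=cv2.imread('pics/raw_s1.png')[200:260,260:320];t1=cv2.imread('pics/raw_t1.png')[248:308,307:367]
f=lambda q:cv2.resize(q,(260,260),interpolation=cv2.INTER_CUBIC)
def draw(n,C,x0,y0,img,k):
    img=f(img)
    for z,R,col in((.0735,.031,(0,0,255)),(.0735,.0255,(0,255,255))):
        P=[(pix(n,np.array([C[0]+R*np.cos(t),C[1]+R*np.sin(t),z]))-[x0,y0]+.5)*k-.5 for t in np.linspace(0,6.29,60)]
        cv2.polylines(img,[np.int32(np.round(P))],True,col,1)
    return img
C=[.520,-.0140]
top=np.hstack([f(a),draw('scene',C,260,200,s1,260/60),draw('top',C,307,248,t1,260/60)])
bot=np.hstack([f(a)*0,f(s1),f(t1)])
cv2.imwrite('pics/c3.png',np.vstack([top,bot]))
E
```

```text
state [0.4279 0.2927 0.1581] open 0.0226 F [ 0.83 -0.33 -0.74] grip 24.618546534329653 t 3.075
tool shift [-0.2162 -0.2354 -0.0023]
[[-0.8987  0.4384  0.0047]
 [ 0.4385  0.8987  0.0028]
 [-0.003   0.0045 -1.    ]]
[379 135]
```

View pics/c3.png

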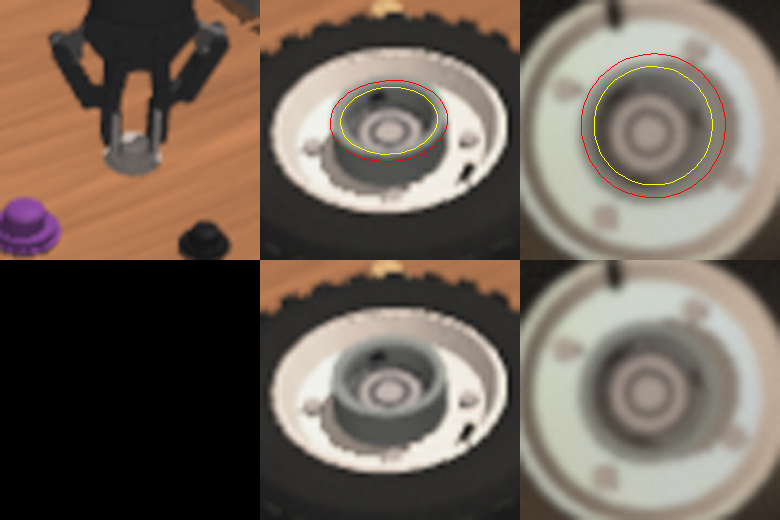

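The left crop shows the cap held level by its dome. In the overlay the hub boss sits about 1 px above my guess in the scene view and about 1 px below it in the top view, so the hub is at about (0.518,-0.013). Hovering over the hub for a close look.

Request:
arm_command(
  increments=[
    [-0.03, -0.035, 0, 0, 0, 0, 0.1],
    [-0.07, -0.077, 0, 0, 0, 0, 0.1],
    [-0.11, -0.12, 0, 0, 0, 0, 0.1],
    [-0.15, -0.164, 0, 0, 0, 0, 0.1],
    [-0.19, -0.208, 0, 0, 0, 0, 0.1],
    [-0.215, -0.2355, 0.01, 0, 0, 0, 0.1],
    [-0.215, -0.2355, 0.03, 0, 0, 0, 0.1],
    [-0.215, -0.2355, 0.046, 0, 0, 0, 0.1],
    [-0.215, -0.2355, 0.046, 0, 0, 0, 0.1],
    [-0.215, -0.2355, 0.046, 0, 0, 0, 0.1],
  ],
)

```text
clock: 4.38
ee_pos: [0.5167, -0.0129, 0.1095]
tool_rot: [[-0.9, 0.437, 0.0], [0.437, 0.9, 0.0], [-0.0, 0.0, -1.0]]
ft_force: [-0.4, 0.4, -0.5]
opening: 0.0226
finger_force: 24.7
```

Run:
```python
from h import *
s=go([.5178,-.013,.1115])
look('scene','s4.png');look('top','t4.png')
f=lambda q:cv2.resize(q,(400,400),interpolation=cv2.INTER_CUBIC)
a=cv2.imread('pics/raw_s4.png')[190:250,260:320];b=cv2.imread('pics/raw_t4.png')[248:308,307:367]
def dr(n,img,x0,y0):
    img=f(img);k=400/60
    e=s['ee_pos']
    for cx,cy,z,R,col in((.5178,-.013,.0735,.031,(0,0,255)),(e[0],e[1],e[2]-.0265,.022,(255,255,0)),(e[0],e[1],e[2]-.0235,.022,(0,255,255))):
        P=[(pix(n,np.array([cx+R*np.cos(t),cy+R*np.sin(t),z]))-[x0,y0]+.5)*k-.5 for t in np.linspace(0,6.29,60)]
        cv2.polylines(img,[np.int32(np.round(P))],True,col,1)
    return img
cv2.imwrite('pics/c4.png',np.hstack([dr('scene',a,260,190),f(a)]))
```

```text
state [ 0.5167 -0.0129  0.1095] open 0.0226 F [-0.36  0.4  -0.52] grip 24.696889584884048 t 4.375
tool shift [-0.0011  0.0004 -0.002 ]
```

View pics/c4.png

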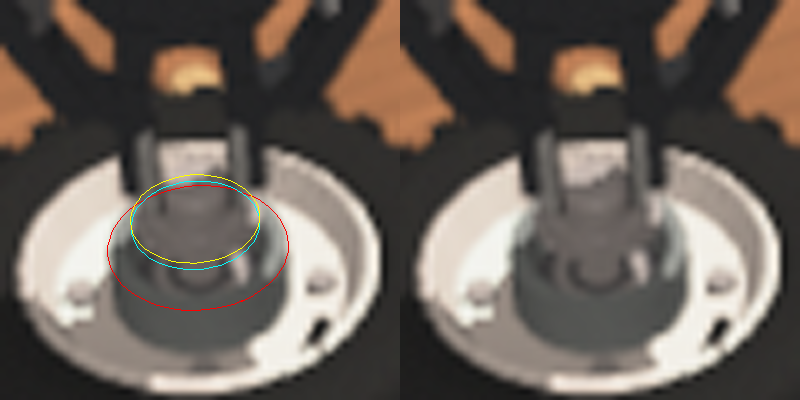

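The scene crop shows the cap level at about (290,222), hanging over the boss mouth. The boss is about 0.5 px to the right of the red prediction. Shifting about 2 mm and lowering gently.

Request:
arm_command(
  increments=[
    [-0.0016, 0.0012, 0.0, 0, 0, 0, 0.1],
    [-0.0016, 0.0012, 0.004, 0, 0, 0, 0.1],
    [-0.0016, 0.0012, 0.008, 0, 0, 0, 0.1],
    [-0.0016, 0.0012, 0.011, 0, 0, 0, 0.1],
    [-0.0016, 0.0012, 0.013, 0, 0, 0, 0.1],
    [-0.0016, 0.0012, 0.015, 0, 0, 0, 0.1],
    [-0.0016, 0.0012, 0.0165, 0, 0, 0, 0.1],
    [-0.0016, 0.0012, 0.0165, 0, 0, 0, 0.1],
  ],
)

```text
clock: 5.48
ee_pos: [0.5185, -0.0135, 0.093]
tool_rot: [[-0.899, 0.438, -0.0], [0.438, 0.899, 0.0], [0.0, -0.0, -1.0]]
ft_force: [-2.3, 0.9, 0.4]
opening: 0.0228
finger_force: 24.9
```

Request:
arm_command(
  increments=[
    [0.0011, 0.0, 0.0005, 0, 0, 0, 0.1],
    [0.0011, 0.0, 0.001, 0, 0, 0, 0.1],
    [0.0011, 0.0, 0.001, 0, 0, 0, 0.1],
  ],
)

```text
clock: 5.85
ee_pos: [0.5178, -0.0132, 0.0919]
tool_rot: [[-0.899, 0.438, 0.0], [0.438, 0.899, -0.0], [-0.0, -0.0, -1.0]]
ft_force: [-0.3, -1.1, 0.7]
opening: 0.0225
finger_force: 24.8
```

Request:
arm_command(
  increments=[
    [0, 0.0, 0, 0, 0, 0, 0.45],
    [0, 0, 0, 0, 0, 0, 0.45],
    [0, 0, 0, 0, 0, 0, 0.45],
    [0, 0, -0.01, 0, 0, 0, 0.45],
    [0, 0, -0.04, 0, 0, 0, 0.45],
    [0, 0, -0.09, 0, 0, 0, 0.45],
    [0, 0, -0.14, 0, 0, 0, 0.45],
    [0.08, 0.1, -0.14, 0, 0, 0, 0.6],
    [0.11, 0.15, -0.14, 0, 0, 0, 0.6],
    [0.11, 0.15, -0.14, 0, 0, 0, 0.6],
  ],
)

```text
clock: 7.1
ee_pos: [0.4842, 0.1716, 0.233]
tool_rot: [[-0.898, 0.439, 0.002], [0.439, 0.898, 0.001], [-0.001, 0.001, -1.0]]
ft_force: [1.1, 1.0, -0.3]
opening: 0.0515
finger_force: 0.0
```

Run:
```python
from h import *
look('scene','s5.png');look('top','t5.png')
f=lambda q:cv2.resize(q,(400,400),interpolation=cv2.INTER_CUBIC)
a=cv2.imread('pics/raw_s5.png')[200:260,260:320];b=cv2.imread('pics/raw_t5.png')[248:308,307:367]
c=cv2.imread('pics/raw_s5.png')[235:295,160:220];d=cv2.imread('pics/raw_t5.png')[265:325,430:490]
g=lambda q:cv2.resize(q,(300,300),interpolation=cv2.INTER_CUBIC)
cv2.imwrite('pics/c5.png',np.vstack([np.hstack([g(a),g(b)]),np.hstack([g(c),g(d)])]))
go([.49,-.253,.2])
```

```text
state [0.4831 0.1751 0.2327] open 0.0512 F [ 0.19 -0.54 -0.36] grip 0.0 t 7.2
tool shift [-0.1911 -0.3832  0.0316]
```

View pics/c5.png

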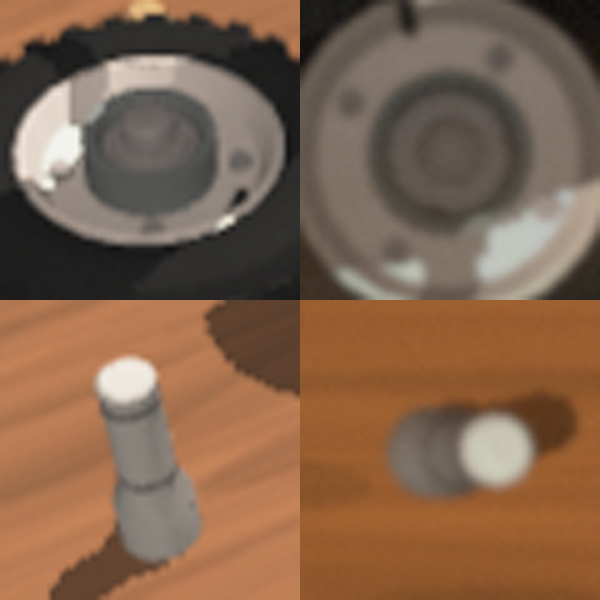

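The cap sits level and concentric in the mouth (top view: dome at (336.6,277.6), the same as the boss). The driver's top face is at (469.0,294.6) in the top view and (185,250.8) in the scene view.

Run:
```python
from h import *
print('drv',w('top',469,294.6,.1),w('scene',185,250.8,.1))
print('foot center top', w('top',457.5,295.4,0.02))
print('capdome',w('top',336.6,277.6,.0855),w('scene',260+145/5,200+118/5,.0855))
go([.4915,-.252,.14])
```

```text
drv [ 0.49061931 -0.25257223  0.1       ] [ 0.49266367 -0.25246062  0.1       ]
foot center top [ 0.48985026 -0.25122383  0.02      ]
capdome [ 0.51744028 -0.01242831  0.0855    ] [ 0.52036158 -0.01427957  0.0855    ]
state [0.4831 0.1751 0.2327] open 0.0512 F [ 0.19 -0.54 -0.36] grip 0.0 t 7.2
tool shift [-0.1921 -0.3818  0.0916]
```

Request:
arm_command(
  increments=[
    [-0.025, -0.05, 0, 0, 0, 0, 0.8],
    [-0.05, -0.1, 0, 0, 0, 0, 0.8],
    [-0.075, -0.15, 0, 0, 0, 0, 0.8],
    [-0.1, -0.2, 0, 0, 0, 0, 0.8],
    [-0.125, -0.25, 0, 0, 0, 0, 0.8],
    [-0.15, -0.3, 0, 0, 0, 0, 0.8],
    [-0.175, -0.35, 0, 0, 0, 0, 0.8],
    [-0.192, -0.382, 0.03, 0, 0, 0, 0.8],
    [-0.192, -0.382, 0.06, 0, 0, 0, 0.8],
    [-0.192, -0.382, 0.08, 0, 0, 0, 0.8],
    [-0.192, -0.382, 0.08, 0, 0, 0, 0.8],
    [-0.192, -0.382, 0.08, 0, 0, 0, 0.8],
  ],
)

```text
clock: 8.7
ee_pos: [0.4902, -0.2575, 0.1535]
tool_rot: [[-0.899, 0.438, 0.002], [0.438, 0.899, -0.001], [-0.002, -0.0, -1.0]]
ft_force: [0.3, -0.5, -0.2]
opening: 0.0685
finger_force: 0.0
```

Run:
```python
from h import *
s=go([.4912,-.252,.065]);print(s['tool_rot'].round(4))
```

```text
state [ 0.4902 -0.2575  0.1535] open 0.0685 F [ 0.28 -0.54 -0.16] grip 0.0 t 8.7
tool shift [0.0017 0.0054 0.0885]
[[-8.991e-01  4.377e-01  1.900e-03]
 [ 4.377e-01  8.991e-01 -1.200e-03]
 [-2.200e-03 -3.000e-04 -1.000e+00]]
```

Request:
arm_command(
  increments=[
    [0.0017, 0.0054, 0, 0, 0, 0, 0.8],
    [0.0017, 0.0054, 0.03, 0, 0, 0, 0.8],
    [0.0017, 0.0054, 0.06, 0, 0, 0, 0.8],
    [0.0017, 0.0054, 0.0885, 0, 0, 0, 0.8],
    [0.0017, 0.0054, 0.0885, 0, 0, 0, 0.8],
    [0.0017, 0.0054, 0.0885, 0, 0, 0, 0.2],
    [0.0017, 0.0054, 0.0885, 0, 0, 0, 0.2],
    [0.0017, 0.0054, 0.0885, 0, 0, 0, 0.2],
    [0.0017, 0.0054, 0.0885, 0, 0, 0, 0.2],
    [0.0017, 0.0054, 0.0885, 0, 0, 0, 0.2],
    [0.0017, 0.0054, 0.0885, 0, 0, 0, 0.2],
  ],
  newtons=100,
)

```text
clock: 10.07
ee_pos: [0.4914, -0.2524, 0.0654]
tool_rot: [[-0.899, 0.438, 0.003], [0.438, 0.899, -0.002], [-0.003, -0.0, -1.0]]
ft_force: [-0.8, 0.0, 6.5]
opening: 0.0239
finger_force: 97.4
```

Run:
```python
from h import *
s=go([.4912,-.252,.065]);print(s['tool_rot'].round(4), s['moment'])
```

```text
state [ 0.4914 -0.2524  0.0654] open 0.0239 F [-0.84  0.02  6.51] grip 97.40957736968994 t 10.075
tool shift [0.0004 0.0003 0.0004]
[[-8.987e-01  4.385e-01  2.900e-03]
 [ 4.385e-01  8.988e-01 -1.600e-03]
 [-3.300e-03 -1.000e-04 -1.000e+00]] [ 0.10999602  0.02041759 -0.04274399]
```

Request:
arm_command(
  increments=[
    [0.0, 0, -0.03, 0, 0, 0, 0.2],
    [0.0, 0, -0.07, 0, 0, 0, 0.2],
    [0.0, 0, -0.12, 0, 0, 0, 0.2],
    [0.015, 0.042, -0.12, 0, 0, 0, 0.2],
    [0.03, 0.085, -0.12, 0, 0, 0, 0.2],
    [0.045, 0.127, -0.12, 0, 0, 0, 0.2],
    [0.06, 0.17, -0.12, 0, 0, 0, 0.2],
    [0.0725, 0.205, -0.12, 0, 0, 0, 0.2],
    [0.0805, 0.227, -0.11, 0, 0, 0, 0.2],
    [0.0805, 0.227, -0.1, 0, 0, 0, 0.2],
    [0.0805, 0.227, -0.095, 0, 0, 0, 0.2],
    [0.0805, 0.227, -0.095, 0, 0, 0, 0.2],
    [0.0805, 0.227, -0.095, 0, 0, 0, 0.2],
  ],
)

```text
clock: 11.7
ee_pos: [0.5178, -0.0134, 0.1586]
tool_rot: [[-0.898, 0.44, 0.0], [0.44, 0.898, -0.0], [-0.0, 0.0, -1.0]]
ft_force: [-0.4, -0.7, -1.6]
opening: 0.0242
finger_force: 98.6
```

Run:
```python
from h import *
s=go([.5186,-.0132,.1604]);print(s['tool_rot'].round(4))
look('scene','s6.png')
e=s['ee_pos'];C=np.array([.519,-.0132])
a=cv2.imread('pics/raw_s6.png')[170:260,245:335];k=560/90
a=cv2.resize(a,(560,560),interpolation=cv2.INTER_CUBIC)
a=np.uint8(255*(a/255.)**.6)
b=a.copy()
for cx,cy,z,R,col in((C[0],C[1],.0735,.031,(0,0,255)),(e[0],e[1],e[2]-.0654,.018,(255,255,0)),(C[0],C[1],.0855,.009,(0,255,0))):
    P=[(pix('scene',np.array([cx+R*np.cos(t),cy+R*np.sin(t),z]))-[245,170]+.5)*k-.5 for t in np.linspace(0,6.29,60)]
    cv2.polylines(b,[np.int32(np.round(P))],True,col,1)
cv2.imwrite('pics/c6.png',np.hstack([b[:,80:480],a[:,80:480]]))
```

```text
state [ 0.5178 -0.0134  0.1586] open 0.0242 F [-0.36 -0.66 -1.57] grip 98.63562226295471 t 11.7
tool shift [-0.0007  0.0005 -0.0018]
[[-8.982e-01  4.395e-01  5.000e-04]
 [ 4.395e-01  8.982e-01 -1.000e-04]
 [-5.000e-04  1.000e-04 -1.000e+00]]
```

View pics/c6.png

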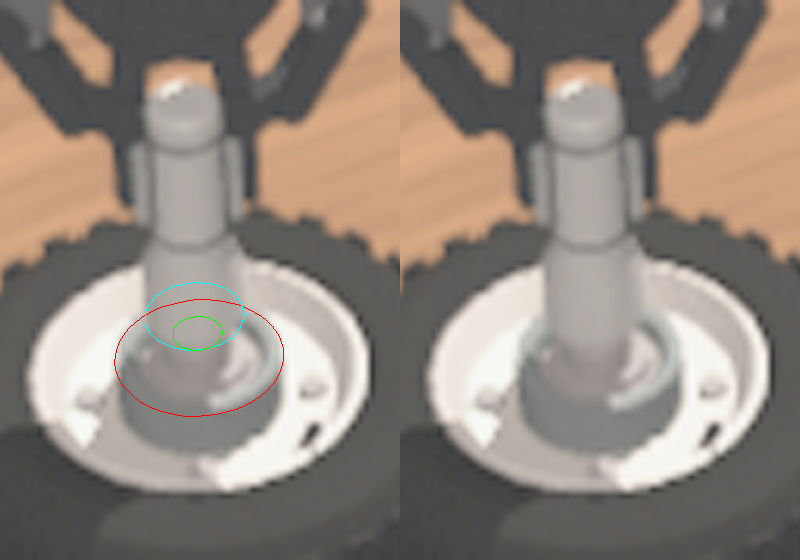

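The driver hangs upright, with its foot at about 192 against the boss at about 200 in crop columns, roughly 1.5 mm to the left. Correcting, then lowering in stages while watching the force.

Request:
arm_command(
  increments=[
    [0.0004, 0.0014, 0.0, 0, 0, 0, 0.2],
    [0.0004, 0.0014, 0.003, 0, 0, 0, 0.2],
    [0.0004, 0.0014, 0.006, 0, 0, 0, 0.2],
    [0.0004, 0.0014, 0.009, 0, 0, 0, 0.2],
    [0.0004, 0.0014, 0.011, 0, 0, 0, 0.2],
    [0.0004, 0.0014, 0.011, 0, 0, 0, 0.2],
  ],
)

```text
clock: 12.5
ee_pos: [0.5178, -0.0111, 0.147]
tool_rot: [[-0.899, 0.438, -0.0], [0.438, 0.899, 0.0], [0.0, -0.0, -1.0]]
ft_force: [-0.0, -1.0, -2.8]
opening: 0.024
finger_force: 98.6
```

Request:
arm_command(
  increments=[
    [-0.0003, -0.0005, 0.002, 0, 0, 0, 0.2],
    [-0.0003, -0.0005, 0.004, 0, 0, 0, 0.2],
    [-0.0003, -0.0005, 0.006, 0, 0, 0, 0.2],
    [-0.0003, -0.0005, 0.006, 0, 0, 0, 0.2],
  ],
)

```text
clock: 13.0
ee_pos: [0.5179, -0.0117, 0.141]
tool_rot: [[-0.899, 0.438, -0.0], [0.438, 0.899, -0.0], [0.0, -0.0, -1.0]]
ft_force: [-0.4, -0.3, -2.6]
opening: 0.0238
finger_force: 98.6
```

Free over the dome, with no force beyond the driver's weight (-2.5 N). Pressing in small steps.

Request:
arm_command(
  increments=[
    [0, 0, 0.001, 0, 0, 0, 0.2],
    [0, 0, 0.002, 0, 0, 0, 0.2],
    [0, 0, 0.003, 0, 0, 0, 0.2],
    [0, 0, 0.003, 0, 0, 0, 0.2],
  ],
)

```text
clock: 13.5
ee_pos: [0.5181, -0.0117, 0.1385]
tool_rot: [[-0.899, 0.438, 0.0], [0.438, 0.899, 0.0], [-0.0, 0.0, -1.0]]
ft_force: [-0.6, -0.4, -1.0]
opening: 0.0239
finger_force: 98.6
```

Request:
arm_command(
  increments=[
    [0, 0, 0.0005, 0, 0, 0, 0.2],
    [0, 0, 0.001, 0, 0, 0, 0.2],
    [0, 0, 0.001, 0, 0, 0, 0.2],
  ],
)

```text
clock: 13.88
ee_pos: [0.5181, -0.0117, 0.1375]
tool_rot: [[-0.899, 0.438, 0.0], [0.438, 0.899, -0.0], [-0.0, 0.0, -1.0]]
ft_force: [-0.3, 0.1, -0.1]
opening: 0.0241
finger_force: 98.6
```

Request:
arm_command(
  increments=[
    [0, 0, 0.0005, 0, 0, 0, 0.2],
    [0, 0, 0.001, 0, 0, 0, 0.2],
    [0, 0, 0.001, 0, 0, 0, 0.2],
  ],
)

```text
clock: 14.25
ee_pos: [0.5181, -0.0117, 0.1365]
tool_rot: [[-0.899, 0.438, 0.0], [0.438, 0.899, 0.0], [-0.0, 0.0, -1.0]]
ft_force: [-1.1, 0.5, 2.4]
opening: 0.0243
finger_force: 98.6
```

Request:
arm_command(
  increments=[
    [0, 0, 0.0005, 0, 0, 0, 0.2],
    [0, 0, 0.001, 0, 0, 0, 0.2],
    [0, 0, 0.0015, 0, 0, 0, 0.2],
    [0, 0, 0.0015, 0, 0, 0, 0.2],
  ],
)

```text
clock: 14.75
ee_pos: [0.5181, -0.0118, 0.1351]
tool_rot: [[-0.899, 0.438, 0.0], [0.438, 0.899, -0.0], [-0.0, 0.0, -1.0]]
ft_force: [-1.9, 0.1, 4.3]
opening: 0.0241
finger_force: 98.8
```

Request:
arm_command(
  increments=[
    [0, 0, 0.0005, 0, 0, 0, 0.2],
    [0, 0, 0.001, 0, 0, 0, 0.2],
    [0, 0, 0.001, 0, 0, 0, 0.2],
  ],
)

```text
clock: 15.12
ee_pos: [0.5181, -0.0118, 0.1344]
tool_rot: [[-0.899, 0.438, 0.001], [0.438, 0.899, -0.0], [-0.001, 0.0, -1.0]]
ft_force: [-1.0, -0.2, 5.9]
opening: 0.0236
finger_force: 99.0
```

Request:
arm_command(
  increments=[
    [0, 0, 0.0005, 0, 0, 0, 0.2],
    [0, 0, 0.001, 0, 0, 0, 0.2],
    [0, 0, 0.0015, 0, 0, 0, 0.2],
    [0, 0, 0.0015, 0, 0, 0, 0.2],
  ],
)

```text
clock: 15.62
ee_pos: [0.5182, -0.0118, 0.1334]
tool_rot: [[-0.899, 0.438, 0.001], [0.438, 0.899, -0.0], [-0.001, 0.0, -1.0]]
ft_force: [-1.9, -0.2, 8.3]
opening: 0.0236
finger_force: 99.3
```

Request:
arm_command(
  increments=[
    [0, 0, 0.0005, 0, 0, 0, 0.2],
    [0, 0, 0.001, 0, 0, 0, 0.2],
    [0, 0, 0.001, 0, 0, 0, 0.2],
  ],
)

```text
clock: 16.0
ee_pos: [0.5183, -0.0118, 0.1327]
tool_rot: [[-0.899, 0.438, 0.002], [0.438, 0.899, -0.0], [-0.002, 0.0, -1.0]]
ft_force: [-3.4, 0.8, 9.6]
opening: 0.0246
finger_force: 99.5
```

Request:
arm_command(
  increments=[
    [0.0004, -0.0002, 0.0005, 0, 0, 0, 0.2],
    [0.0004, -0.0002, 0.001, 0, 0, 0, 0.2],
    [0.0004, -0.0002, 0.0015, 0, 0, 0, 0.2],
    [0.0004, -0.0002, 0.0015, 0, 0, 0, 0.2],
  ],
)

```text
clock: 16.5
ee_pos: [0.5182, -0.0119, 0.1318]
tool_rot: [[-0.899, 0.438, 0.003], [0.438, 0.899, -0.0], [-0.003, 0.001, -1.0]]
ft_force: [-2.7, 0.0, 10.8]
opening: 0.0241
finger_force: 99.6
```

Request:
arm_command(
  increments=[
    [0, 0, 0.0005, 0, 0, 0, 0.2],
    [0, 0, 0.001, 0, 0, 0, 0.2],
    [0, 0, 0.001, 0, 0, 0, 0.2],
  ],
)

```text
clock: 16.88
ee_pos: [0.5183, -0.0119, 0.1311]
tool_rot: [[-0.899, 0.438, 0.003], [0.438, 0.899, -0.0], [-0.003, 0.001, -1.0]]
ft_force: [-2.5, -0.3, 12.4]
opening: 0.0238
finger_force: 99.8
```

Request:
arm_command(
  increments=[
    [0.0003, 0, 0.0005, 0, 0, 0, 0.2],
    [0.0003, 0, 0.001, 0, 0, 0, 0.2],
    [0.0003, 0, 0.0015, 0, 0, 0, 0.2],
    [0.0003, 0, 0.0015, 0, 0, 0, 0.2],
  ],
)

```text
clock: 17.38
ee_pos: [0.5183, -0.0118, 0.1301]
tool_rot: [[-0.899, 0.438, 0.004], [0.438, 0.899, -0.001], [-0.004, 0.001, -1.0]]
ft_force: [-2.5, -0.9, 13.9]
opening: 0.024
finger_force: 100.1
```

Request:
arm_command(
  increments=[
    [0, 0, 0.0005, 0, 0, 0, 0.2],
    [0, 0, 0.001, 0, 0, 0, 0.2],
    [0, 0, 0.001, 0, 0, 0, 0.2],
  ],
)

```text
clock: 17.75
ee_pos: [0.5184, -0.0117, 0.1285]
tool_rot: [[-0.899, 0.438, 0.004], [0.438, 0.899, -0.0], [-0.004, 0.002, -1.0]]
ft_force: [-0.8, -0.7, 11.3]
opening: 0.0244
finger_force: 100.4
```

Request:
arm_command(
  increments=[
    [0, 0, 0.0005, 0, 0, 0, 0.2],
    [0, 0, 0.001, 0, 0, 0, 0.2],
    [0, 0, 0.001, 0, 0, 0, 0.2],
  ],
)

```text
clock: 18.12
ee_pos: [0.5184, -0.0117, 0.1279]
tool_rot: [[-0.899, 0.438, 0.004], [0.438, 0.899, -0.0], [-0.004, 0.002, -1.0]]
ft_force: [-2.1, -0.2, 12.4]
opening: 0.024
finger_force: 100.4
```

Request:
arm_command(
  increments=[
    [0, 0, 0.0005, 0, 0, 0, 0.2],
    [0, 0, 0.001, 0, 0, 0, 0.2],
    [0, 0, 0.001, 0, 0, 0, 0.2],
  ],
)

```text
clock: 18.5
ee_pos: [0.5185, -0.0117, 0.1274]
tool_rot: [[-0.899, 0.438, 0.005], [0.438, 0.899, -0.0], [-0.004, 0.002, -1.0]]
ft_force: [-2.5, -0.2, 14.9]
opening: 0.0242
finger_force: 100.4
```

Request:
arm_command(
  increments=[
    [0, 0, 0.0005, 0, 0, 0, 0.2],
    [0, 0, 0.001, 0, 0, 0, 0.2],
    [0, 0, 0.0015, 0, 0, 0, 0.2],
    [0, 0, 0.0015, 0, 0, 0, 0.2],
  ],
)

```text
clock: 19.0
ee_pos: [0.5185, -0.0117, 0.1265]
tool_rot: [[-0.899, 0.438, 0.005], [0.438, 0.899, -0.0], [-0.005, 0.002, -1.0]]
ft_force: [-3.5, -0.4, 16.8]
opening: 0.0239
finger_force: 100.4
```

Request:
arm_command(
  increments=[
    [0, 0, 0.0005, 0, 0, 0, 0.2],
    [0, 0, 0.001, 0, 0, 0, 0.2],
    [0, 0, 0.0015, 0, 0, 0, 0.2],
    [0, 0, 0.0015, 0, 0, 0, 0.2],
  ],
)

```text
clock: 19.5
ee_pos: [0.5186, -0.0117, 0.1256]
tool_rot: [[-0.899, 0.438, 0.006], [0.438, 0.899, -0.0], [-0.005, 0.002, -1.0]]
ft_force: [-4.9, 0.5, 20.3]
opening: 0.0239
finger_force: 100.4
```

Request:
arm_command(
  increments=[
    [0.0003, -0.0002, 0.0005, 0, 0, 0, 0.2],
    [0.0003, -0.0002, 0.001, 0, 0, 0, 0.2],
    [0.0003, -0.0002, 0.0015, 0, 0, 0, 0.2],
    [0.0003, -0.0002, 0.0015, 0, 0, 0, 0.2],
    [0.0003, -0.0002, 0.0015, 0, 0, 0, 0.2],
  ],
)

```text
clock: 20.12
ee_pos: [0.5185, -0.0118, 0.1248]
tool_rot: [[-0.899, 0.438, 0.007], [0.438, 0.899, -0.0], [-0.006, 0.003, -1.0]]
ft_force: [-5.1, -0.4, 22.7]
opening: 0.0241
finger_force: 100.4
```

Request:
arm_command(
  increments=[
    [0, 0, -0.002, 0, 0, 0, 0.2],
    [0, 0, -0.004, 0, 0, 0, 0.2],
    [0, 0, -0.006, 0, 0, 0, 0.2],
    [0, 0, -0.008, 0, 0, 0, 0.2],
    [0, 0, -0.008, 0, 0, 0, 0.2],
    [0, 0, -0.008, 0, 0, 0, 0.2],
  ],
)

```text
clock: 20.88
ee_pos: [0.5182, -0.0116, 0.1295]
tool_rot: [[-0.899, 0.438, 0.004], [0.438, 0.899, 0.0], [-0.004, 0.002, -1.0]]
ft_force: [0.0, 0.1, 7.7]
opening: 0.0244
finger_force: 99.7
```

Request:
arm_command(
  increments=[
    [0, 0, -0.001, 0, 0, 0, 0.2],
    [0, 0, -0.002, 0, 0, 0, 0.2],
    [0, 0, -0.002, 0, 0, 0, 0.2],
    [0, 0, -0.002, 0, 0, 0, 0.2],
  ],
)

```text
clock: 21.38
ee_pos: [0.518, -0.0116, 0.1306]
tool_rot: [[-0.899, 0.438, 0.003], [0.438, 0.899, 0.0], [-0.003, 0.002, -1.0]]
ft_force: [3.1, 0.3, 5.1]
opening: 0.0239
finger_force: 99.3
```

Request:
arm_command(
  increments=[
    [0, 0, -0.001, 0, 0, 0, 0.2],
    [0, 0, -0.002, 0, 0, 0, 0.2],
    [0, 0, -0.002, 0, 0, 0, 0.2],
    [0, 0, -0.002, 0, 0, 0, 0.2],
  ],
)

```text
clock: 21.88
ee_pos: [0.5168, -0.0116, 0.1316]
tool_rot: [[-0.899, 0.438, -0.0], [0.438, 0.899, 0.0], [0.0, -0.0, -1.0]]
ft_force: [2.4, 1.7, 2.8]
opening: 0.0243
finger_force: 99.2
```

Request:
arm_command(
  increments=[
    [0, 0, -0.002, 0, 0, 0, 0.2],
    [0, 0, -0.004, 0, 0, 0, 0.2],
    [0, 0, -0.008, 0, 0, 0, 0.2],
    [0, 0, -0.015, 0, 0, 0, 0.2],
    [0, 0, -0.03, 0, 0, 0, 0.2],
    [0, 0, -0.06, 0, 0, 0, 0.2],
    [-0.06, -0.08, -0.065, 0, 0, 0, 0.2],
    [-0.06, -0.1, -0.065, 0, 0, 0, 0.2],
    [-0.06, -0.16, -0.065, 0, 0, 0, 0.2],
    [-0.04, -0.2, -0.065, 0, 0, 0, 0.2],
    [-0.03, -0.225, -0.065, 0, 0, 0, 0.2],
    [-0.03, -0.225, -0.065, 0, 0, 0, 0.2],
    [-0.03, -0.225, -0.065, 0, 0, 0, 0.2],
  ],
)

```text
clock: 23.5
ee_pos: [0.4457, -0.2268, 0.1976]
tool_rot: [[-0.899, 0.438, 0.001], [0.438, 0.899, -0.0], [-0.001, 0.0, -1.0]]
ft_force: [0.5, -0.1, -2.6]
opening: 0.0239
finger_force: 98.7
```

Run:
```python
from h import *
s=go([.5,-.22,.0665]);print(s['tool_rot'].round(3))
look('scene','s7.png');look('top','t7.png')
S=cv2.imread('pics/raw_s7.png');T=cv2.imread('pics/raw_t7.png');S5=cv2.imread('pics/raw_s5.png')
g=lambda q:cv2.resize(np.uint8(255*(q/255.)**.6),(300,300),interpolation=cv2.INTER_CUBIC)
p=pix('scene',s['ee_pos']-[0,0,.03]).astype(int);print(p)
cv2.imwrite('pics/c7.png',np.vstack([np.hstack([g(S5[210:250,270:310]),g(S[210:250,270:310])]),np.hstack([g(S[p[1]-50:p[1]+50,p[0]-50:p[0]+50]),g(T[258:298,317:357])])]))
```

```text
state [ 0.4457 -0.2268  0.1976] open 0.0239 F [ 0.46 -0.11 -2.58] grip 98.66731524467468 t 23.5
tool shift [-0.0456  0.0299  0.1312]
[[-0.899  0.438  0.001]
 [ 0.438  0.899 -0.   ]
 [-0.001  0.    -1.   ]]
[182 210]
```

View pics/c7.png

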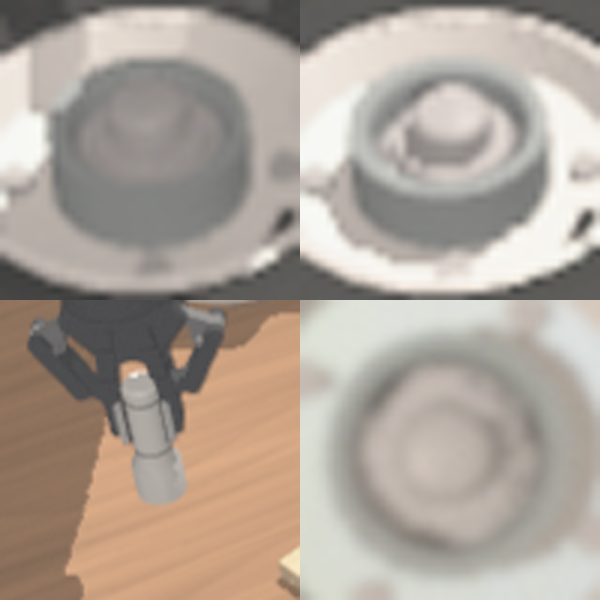

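The right-hand crops show the cap's dome and shoulder sunk deep in the bore, level and concentric, and the driver is held straight. Unloading gave the same 5 N at TCP 0.1316 instead of 0.1365, about 5 mm lower, so the cap looks home. The bench contact height will show whether the driver slipped in the grip.

Request:
arm_command(
  increments=[
    [-0.03, -0.001, 0.02, 0, 0, 0, 0.2],
    [-0.0518, -0.0028, 0.05, 0, 0, 0, 0.2],
    [-0.0518, -0.0028, 0.09, 0, 0, 0, 0.2],
    [-0.0518, -0.0028, 0.115, 0, 0, 0, 0.2],
    [-0.0518, -0.0028, 0.126, 0, 0, 0, 0.2],
    [-0.0518, -0.0028, 0.128, 0, 0, 0, 0.2],
    [-0.0518, -0.0028, 0.128, 0, 0, 0, 0.2],
  ],
)

```text
clock: 24.48
ee_pos: [0.4913, -0.2524, 0.0702]
tool_rot: [[-0.899, 0.438, 0.002], [0.438, 0.899, -0.001], [-0.002, -0.0, -1.0]]
ft_force: [-0.4, 0.2, -1.9]
opening: 0.024
finger_force: 98.7
```

Request:
arm_command(
  increments=[
    [0, 0, 0.001, 0, 0, 0, 0.2],
    [0, 0, 0.002, 0, 0, 0, 0.2],
    [0, 0, 0.0025, 0, 0, 0, 0.2],
    [0, 0, 0.0025, 0, 0, 0, 0.2],
  ],
)

```text
clock: 24.98
ee_pos: [0.4905, -0.2523, 0.0663]
tool_rot: [[-0.899, 0.438, -0.0], [0.438, 0.899, 0.0], [0.0, 0.0, -1.0]]
ft_force: [-1.2, 0.3, -2.8]
opening: 0.0238
finger_force: 98.7
```

Request:
arm_command(
  increments=[
    [0, 0, 0.0003, 0, 0, 0, 0.2],
    [0, 0, 0.0006, 0, 0, 0, 0.2],
    [0, 0, 0.0006, 0, 0, 0, 0.2],
  ],
)

```text
clock: 25.35
ee_pos: [0.4905, -0.2523, 0.0656]
tool_rot: [[-0.899, 0.438, -0.0], [0.438, 0.899, 0.0], [0.0, -0.0, -1.0]]
ft_force: [-0.5, 0.3, -2.5]
opening: 0.0242
finger_force: 98.7
```

Request:
arm_command(
  increments=[
    [0, 0, 0.0003, 0, 0, 0, 0.2],
    [0, 0, 0.0006, 0, 0, 0, 0.2],
    [0, 0, 0.0006, 0, 0, 0, 0.2],
  ],
)

```text
clock: 25.72
ee_pos: [0.4907, -0.2523, 0.0655]
tool_rot: [[-0.899, 0.438, 0.0], [0.438, 0.899, -0.0], [-0.0, -0.0, -1.0]]
ft_force: [-0.7, 0.2, 0.6]
opening: 0.024
finger_force: 98.7
```

The foot touches the bench at TCP 0.0655, the height at which I picked it up, so it did not slip and the cap is home. Releasing.

Request:
arm_command(
  increments=[
    [0, 0, 0, 0, 0, 0, 0.4],
    [0, 0, 0, 0, 0, 0, 0.6],
    [0, 0, 0, 0, 0, 0, 0.8],
    [0, 0, 0, 0, 0, 0, 0.8],
    [0, 0, -0.03, 0, 0, 0, 0.8],
    [0, 0, -0.08, 0, 0, 0, 0.8],
    [0, 0, -0.14, 0, 0, 0, 0.8],
    [0.1, -0.05, -0.16, 0, 0, 0, 0.8],
    [0.1, -0.05, -0.16, 0, 0, 0, 0.8],
    [0.1, -0.05, -0.16, 0, 0, 0, 0.8],
    [0.1, -0.05, -0.16, 0, 0, 0, 0.8],
    [0.1, -0.05, -0.16, 0, 0, 0, 0.8],
  ],
)

```text
clock: 27.22
ee_pos: [0.3794, -0.2532, 0.2244]
tool_rot: [[-0.899, 0.438, -0.001], [0.438, 0.899, 0.001], [0.001, 0.0, -1.0]]
ft_force: [-0.5, -0.4, 0.3]
opening: 0.0683
finger_force: 0.0
```

Run:
```python
from h import *
go([0,0,0])
look('scene','s8.png')
S=cv2.imread('pics/raw_s8.png');S5=cv2.imread('pics/raw_s5.png')
g=lambda q:cv2.resize(np.uint8(255*(q/255.)**.6),(390,390),interpolation=cv2.INTER_CUBIC)
b=g(S[210:250,270:310]);k=390/40
for z,col in((.080,(0,0,255)),(.0855,(0,255,0))):
    P=[(pix('scene',np.array([.5178+.0125*np.cos(t),-.0124+.0125*np.sin(t),z-.0035]))-[270,210]+.5)*k-.5 for t in np.linspace(0,6.29,60)]
    cv2.polylines(b,[np.int32(np.round(P))],True,col,1)
cv2.imwrite('pics/c8.png',np.hstack([b,g(S[225:305,145:225])]))
```

```text
state [ 0.3794 -0.2532  0.2244] open 0.0683 F [-0.5  -0.44  0.34] grip 0.0 t 27.225
tool shift [0.4517 0.0615 0.2249]
```

View pics/c8.png

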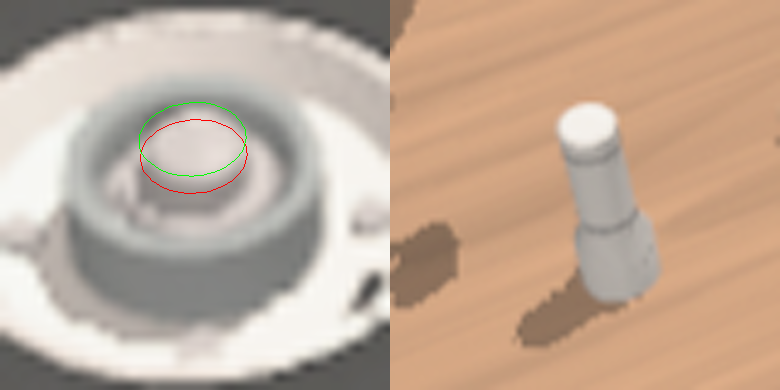

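Run:
```python
from h import *
k=390/40
v=lambda R,z:[round(((pix('scene',np.array([.5178,-.0124,z])+s*R*np.array([.873,-.487,0]))-[270,210]+.5)*k-.5)[1]) for s in(-1,1)]
print('boss outer',v(.031,.0735),'tip circ home',v(.009,.080),'not',v(.009,.0855),'dome base home',v(.0125,.068),'not',v(.0125,.0735))
for f in('s5','s8'):
    S=cv2.imread(f'pics/raw_{f}.png',0); print(f,np.int32(S[214:242,288:291].mean(1)))
```

```text
boss outer [75, 257] tip circ home [119, 171] not [101, 154] dome base home [145, 219] not [128, 202]
s5 [191 191 191 153  88  92  91  93  96  99 102 107 114 111 103 102  99 100
 103  98  89  84  85  85  84  84  84  85]
s8 [190 190 190 177 153 129  97 145 186 187 189 189 189 179 145 108 101 100
 153 171 153 142 105  84  84  83  84  84]
```

In the last crop the driver stands upright and released. The cap sits level in the hub, and its dome edges (rows ≈221 and 231.5) lie closer to the home prediction than to the unsnapped one. The force record also shows the snap: a drop at 16 N, then a 3 N/mm rise to 25 N. That line extrapolates to the home height, so I'm handing in.

```bash
python3 -c "
from cell import ticket
print(ticket.sign_off())"
```

```text
the job is handed in; nothing more can be done
None
```

The job is handed in: the cap snapped past the tabs at about 16 N and was pressed to about 25 N. The force readings show it home on its seat; the last picture fits that only roughly. The driver stands released and upright beside the wheel, and the arm was not sent near the jar, spanner or bearing.

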